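Lift the pots off their bats into the carrying tray, keeping the row's order

ROBOT

A 6-joint arm with a two-finger parallel gripper is mounted at the origin on the work surface. World frame = base frame: x ahead of the robot, y to its left, z up, the work surface at z = 0. Lengths are in mm, angles in rad, forces in N, time in s.
With the tool pointing down it reaches from about 275 to 1000 mm from the base axis. Payload 8.4 kg.
Tool frame: the origin (TCP) lies at the very end of the fingers, on their centre line; the grasp point (between the pads) lies 19 mm behind it (r.tcp_to_grasp is the distance from the TCP to the grasp point, in mm); z points along the fingers, y is the line along which they close (so a half turn about z gives the same grasp; the last joint's range is limited). The gripper opens to 85 mm and grips with 20 to 120 N. Pads are 22 mm wide; open, the fingers measure 114 mm over their backs; the gripper's body (76 mm by 85 mm) begins 54 mm behind the grasp point. The pads swing forward as they close: fully open they stand 13 mm farther back than shut.
Start: joints at [-1.123, 0.353, 1.633, -0, 1.155, -0.002], TCP at [271.74, -562.837, 231.281] pointing down, gripper open.
Joint ranges: [-2.63, 2.63], [-0.92, 2.1], [0.06, 2.66], [-1.3, 4.44], [0, 2.69], [-3.02, 3.02]. Speed limits (rad/s): [2.22, 2.22, 2.79, 3.14, 3.14, 3.14].

INTERFACE

Orientations are given as [roll, pitch, yaw] about the fixed x, y, z axes, in that order (R = Rz(yaw) Ry(pitch) Rx(roll)).
In Python, from rig import r gives the robot as it stands. The module is installed in compiled form; this text tells all that it offers.
- The arm moves only by the tool play_rows, never from a script. Its argument "rows" is a list of rows, each an object with "dp": the shift along the tool's x, y, z in units of 40 mm (1.0 is 40 mm), a list of three; "turn": the turn, a rotation vector about the tool's x, y, z in units of 6 degrees (1.0 is 6 degrees), a list of three; "fingers": the closure, from 0 (fully open) to 1 (shut). In form: [{"dp": [tx, ty, tz], "turn": [wx, wy, wz], "fingers": fingers}, ...]. A call has 1 to 5 rows; each row shifts and turns the commanded pose from where the row before left it, along the tool's axes as they then stand; what a row does not reach is not made up. A row lasts 1/12 s, in which the tool goes at most 41.7 mm and 7.16 degrees, less where a joint would pass 70% of its speed; a pose out of reach is approached as far as the arm can. A call is refused whole if a number of a shift passes 1 or a number of a turn 1, either way. A call with a gripper value outside its range is refused whole. The fingers move at their own pace and stop on an object; "force" is the grip in N (left out, the last holds). Time passes only in rows, so rows that do not move let the fingers close. It gives the time, the measured TCP pose, the force, the opening and the grip force at its end, in the units of the state.
- r.sense(): the state, without advancing time (a new reading comes with each control period).
- r.grab_frame(name): name is "scene" or "top"; returns a dict with "pixels" (384x512x3 uint8, red, green, blue), "fx", "fy", "cx", "cy" (pixels), "pose" (4x4, takes a point from camera to world coordinates). Camera axes: x right, y down, z forward; pixel columns grow to the right and rows downward; lengths in mm; the calibration is good to about 2 mm. A picture is of the moment at which its call begins. There is no depth.
- r.sign_off(): hands the job in; it is judged then, once.
The state is a dict: "clock": time; "qpos": joint angles; "qvel": joint speeds; "joint_efforts": joint torques, N m; "eef_pos": TCP position; "tcp_rot": TCP orientation; "contact_force": force on the tool from outside, world axes, zero at the start; "wrist_torque": the same for the moment, N m; "opening": opening from 0.0 (shut) to 1.0 (fully open); "grasp_force": force on a finger pad.
Only numpy, scipy, OpenCV 4.12 (cv2) and the standard library are available. Lean on these libraries where they do the work, as an engineer would, in place of code of your own. Each camera call takes 0.05 s, during which the arm holds its last target. There are 200 camera calls.

TASK

The four clay pots standing on the round bats were thrown to customers' order and bear no names: only their place in the row tells whose is whose. Lift them off the bats and stand them upright in the carrying tray, one in each bay, in the same order from left to right (as seen from the robot) as they stand on the board at the start. They are fragile: do not knock any over, and set each one down on the tray's floor gently rather than dropping it.

Things in the scene. Friction and masses are not known exactly. Their poses are not given: they have to be found in the camera images.
- bud_vase: loose bare terracotta pot, a round-bellied little vase with a narrow neck: 94 mm high, belly 60 mm across at 32 mm up, neck 26 mm from 64 mm up, foot 40 mm, about 0.19 kg. Origin: centre of its underside, z up; round, yaw means nothing. Stands upright on a bat at the start. Grip it by the rim from above: a plain band 34 mm across and 8 mm high at the top
- bottle_vase: loose bare terracotta pot, the tallest, a slender bottle-shaped vase: 130 mm high, body 50 mm across up to 62 mm, neck 24 mm from 92 mm up, foot 42 mm, about 0.21 kg. Origin: centre of its underside, z up; round, yaw means nothing. Stands upright on a bat at the start. Grip it by the rim from above: a plain band 30 mm across and 8 mm high at the top
- jar: loose bare terracotta pot, the lowest, a squat wide-mouthed jar: 70 mm high, belly 66 mm across at 26 mm up, neck 42 mm from 46 mm up, foot 48 mm, about 0.22 kg. Origin: centre of its underside, z up; round, yaw means nothing. Stands upright on a bat at the start. Grip it by the rim from above: a plain band 48 mm across and 8 mm high at the top
- beaker: loose bare terracotta pot, a nearly straight-sided beaker without a neck: 90 mm high, 44 mm across at the foot widening to 56 mm, about 0.20 kg. Origin: centre of its underside, z up; round, yaw means nothing. Stands upright on a bat at the start. Grip it by the rim from above: a plain band 58 mm across and 8 mm high at the top
- bat_bud_vase: round pale plywood disc, 82 mm across and 10 mm thick, pinned to the board (it does not come off); origin at the centre of its underside, axes as the board's. At the start the bud vase stands on the middle of it. All four discs look alike.
- bat_bottle_vase: round pale plywood disc, 82 mm across and 10 mm thick, pinned to the board (it does not come off); origin at the centre of its underside, axes as the board's. At the start the bottle vase stands on the middle of it. All four discs look alike.
- bat_jar: round pale plywood disc, 82 mm across and 10 mm thick, pinned to the board (it does not come off); origin at the centre of its underside, axes as the board's. At the start the jar stands on the middle of it. All four discs look alike.
- bat_beaker: round pale plywood disc, 82 mm across and 10 mm thick, pinned to the board (it does not come off); origin at the centre of its underside, axes as the board's. At the start the beaker stands on the middle of it. All four discs look alike.
- board: fixed brown wooden ware board, 94 mm (x) by 390 mm (y), 18 mm high, carrying the four bats in a row along its y axis at y = +137, +46, -46 and -137 mm (in shuffled order). Origin: centre of its underside, on the table; its +y end is at the robot's left. The bats' tops, on which the pots stand, are 28 mm above the table.
- tray: fixed wooden carrying tray, 98 mm (x) by 372 mm (y), four open bays in a row along its y axis, centres at y = +137, +46, -46 and -137 mm (x = 0), each 86 by 86 mm inside. Cork floor 6 mm above the table; sides and dividers 6 mm thick, tops at 28 mm, end boards at 44 mm. Origin: centre of its underside, on the table; its +y end is at the robot's left.
Mind the look-alikes: they are no part of the job. Leave any purple look-alike of the beaker alone. What is shaped like the jar but turquoise is not meant.

How it is judged (in metres and radians):
At the end, for the whole second after the job is handed in: Each pot stands in the tray bay at the same place in the row as its bat on the board: within 20 mm of the bay's centre along the row and 22 mm across, underside within 5 mm of the tray's floor, upright within 0.08 rad, at rest (below 0.02 m/s, 0.2 rad/s) (((y of bat_bud_vase in the frame of board between 0.1072 and 0.1672 m and y of bud_vase in the frame of tray between 0.1172 and 0.1572 m) or (y of bat_bud_vase in the frame of board between 0.0158 and 0.0757 m and y of bud_vase in the frame of tray between 0.0257 and 0.0658 m) or (y of bat_bud_vase in the frame of board between -0.0757 and -0.0158 m and y of bud_vase in the frame of tray between -0.0658 and -0.0257 m) or (y of bat_bud_vase in the frame of board between -0.1672 and -0.1072 m and y of bud_vase in the frame of tray between -0.1572 and -0.1172 m)) and x of bud_vase in the frame of tray between -0.022 and 0.022 m and z of bud_vase in the frame of tray between 0.001 and 0.011 m and angle between each of bud_vase, bottle_vase, jar, beaker's own z axis and vertical below 0.08 rad and linear speed of each of bud_vase, bottle_vase, jar, beaker below 0.02 m/s and angular speed of each of bud_vase, bottle_vase, jar, beaker below 0.2 rad/s and ((y of bat_bottle_vase in the frame of board between 0.1072 and 0.1672 m and y of bottle_vase in the frame of tray between 0.1172 and 0.1572 m) or (y of bat_bottle_vase in the frame of board between 0.0158 and 0.0757 m and y of bottle_vase in the frame of tray between 0.0257 and 0.0658 m) or (y of bat_bottle_vase in the frame of board between -0.0757 and -0.0158 m and y of bottle_vase in the frame of tray between -0.0658 and -0.0257 m) or (y of bat_bottle_vase in the frame of board between -0.1672 and -0.1072 m and y of bottle_vase in the frame of tray between -0.1572 and -0.1172 m)) and x of bottle_vase in the frame of tray between -0.022 and 0.022 m and z of bottle_vase in the frame of tray between 0.001 and 0.011 m and ((y of bat_jar in the frame of board between 0.1072 and 0.1672 m and y of jar in the frame of tray between 0.1172 and 0.1572 m) or (y of bat_jar in the frame of board between 0.0158 and 0.0757 m and y of jar in the frame of tray between 0.0257 and 0.0658 m) or (y of bat_jar in the frame of board between -0.0757 and -0.0158 m and y of jar in the frame of tray between -0.0658 and -0.0257 m) or (y of bat_jar in the frame of board between -0.1672 and -0.1072 m and y of jar in the frame of tray between -0.1572 and -0.1172 m)) and x of jar in the frame of tray between -0.022 and 0.022 m and z of jar in the frame of tray between 0.001 and 0.011 m and ((y of bat_beaker in the frame of board between 0.1072 and 0.1672 m and y of beaker in the frame of tray between 0.1172 and 0.1572 m) or (y of bat_beaker in the frame of board between 0.0158 and 0.0757 m and y of beaker in the frame of tray between 0.0257 and 0.0658 m) or (y of bat_beaker in the frame of board between -0.0757 and -0.0158 m and y of beaker in the frame of tray between -0.0658 and -0.0257 m) or (y of bat_beaker in the frame of board between -0.1672 and -0.1072 m and y of beaker in the frame of tray between -0.1572 and -0.1172 m)) and x of beaker in the frame of tray between -0.022 and 0.022 m and z of beaker in the frame of tray between 0.001 and 0.011 m); the robot touches nothing.
It fails at once if a pot is knocked or laid over (angle between any of bud_vase, bottle_vase, jar, beaker's own z axis and vertical above 0.7 rad).
It fails at once if a pot is dropped or slammed into the tray (over 45 N between pot and tray) (contact force between any of bud_vase, bottle_vase, jar, beaker and tray above 45 N).
It also fails if it takes over 96 s, if anything falls off the work surface, if the arm or the gripper's body presses on something with over 40 N, if the wrist force passes 120 N, or if a joint passes its speed limit or range.

## Working session

There is one attempt and no reset: what is moved stays moved. The work goes in short steps, Python scripts to look and compute and a tool call to move; the robot and the scene stay as the last step left them, time stands still between calls to the robot, and variables do not carry over. Pictures are saved under pics/ and viewed, at most 14 in all, crops included, and the job is handed in when it is done.

Besides the shell and the picture viewer there is one more tool, called after "Request:" by a JSON object that holds its "name" and its "arguments". play_rows: Moves the arm, as the interface text tells. Its arguments: {"type":"object","properties":{"rows":{"type":"array"},"force":{"type":"number"}},"required":["rows"]}

```bash
mkdir -p pics
python3 - <<'E'
from rig import r
import cv2,numpy as np,pickle
for n in("scene","top"):
    f=r.grab_frame(n); pickle.dump(f,open(n+".pkl","wb"))
    cv2.imwrite(f"pics/{n}0.png",f["pixels"][:,:,::-1]); print(n,f["fx"],f["cx"],f["cy"],np.round(f["pose"],3).tolist())
s=r.sense();print({k:np.round(v,3).tolist() for k,v in s.items()}, r.tcp_to_grasp)
E
```

```text
scene 353.7858492587768 257.9918604929938 192.39713014896503 [[-0.654, 0.61, -0.448, 910.503], [0.756, 0.536, -0.375, 306.958], [0.012, -0.584, -0.812, 723.918], [0.0, 0.0, 0.0, 1.0]]
top 383.81370320530345 256.42403590717095 189.30770138160509 [[0.025, -0.997, 0.074, 461.229], [-1.0, -0.024, 0.017, -5.598], [-0.015, -0.074, -0.997, 920.161], [0.0, 0.0, 0.0, 1.0]]
{'clock': 0.1, 'qpos': [-1.123, 0.354, 1.634, -0.0, 1.155, -0.002], 'qvel': [0.001, -0.002, -0.001, 0.001, 0.001, 0.001], 'joint_efforts': [0.002, -60.635, -34.282, 0.0, 0.004, 0.0], 'eef_pos': [271.554, -562.457, 230.633], 'tcp_rot': [-3.14, 0.0, 0.45], 'contact_force': [0.241, -0.713, -0.304], 'wrist_torque': [0.058, 0.006, -0.031], 'grasp_force': 0.0, 'opening': 0.999} 18.700000000000003
```

View pics/scene0.png

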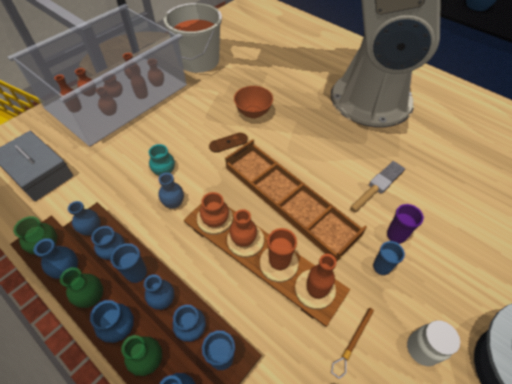

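View pics/top0.png

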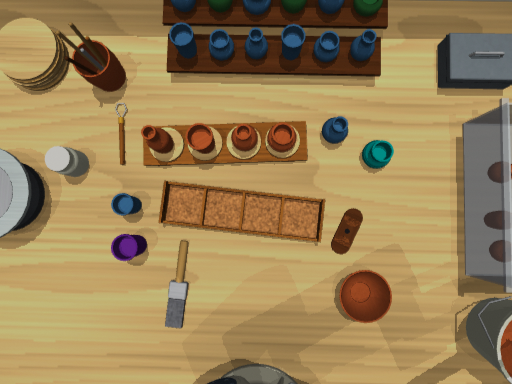

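Top view (+y is left): bottle rim (152,133), beaker (200,139), bud vase (243,133) and jar (282,136) on the board. The tray is at about (243,212). The purple beaker (128,247) and the turquoise jar (377,153) are look-alikes and stay put. One enlarged crop to confirm and read edges.

```bash
cat > h.py <<'E'
import numpy as np,cv2,pickle
def pt(f,u,v,z):
    d=f["pose"][:3,:3]@np.array([(u-f["cx"])/f["fx"],(v-f["cy"])/f["fy"],1.]); o=f["pose"][:3,3]
    return np.round(o+d*(z-o[2])/d[2],1)
def px(f,p):
    R=f["pose"]; c=R[:3,:3].T@(np.array(p,float)-R[:3,3]); return np.round([f["fx"]*c[0]/c[2]+f["cx"],f["fy"]*c[1]/c[2]+f["cy"]],1)
E
python3 - <<'E'
import pickle,cv2
f=pickle.load(open("top.pkl","rb"))
c=f["pixels"][112:248,134:334,::-1]
c=cv2.resize(c,None,fx=4,fy=4,interpolation=cv2.INTER_CUBIC)
for i in range(0,200,20): cv2.putText(c,str(134+i),(i*4,8),0,.35,(255,255,255),1); cv2.line(c,(i*4+2,10),(i*4+2,18),(255,255,255),1)
for i in range(0,136,20): cv2.putText(c,str(112+i),(0,i*4+6),0,.35,(255,255,255),1)
cv2.imwrite("pics/crop.png",c)
E
```

```text
(no output)
```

View pics/crop.png

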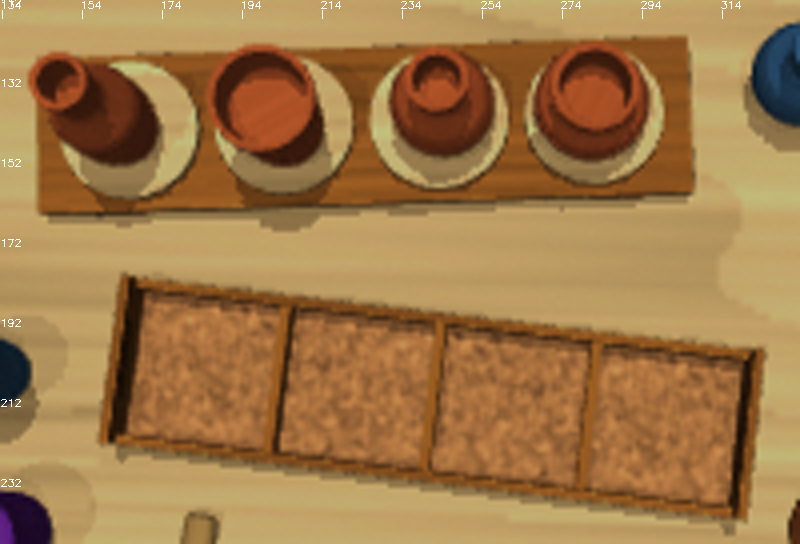

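Run:
```python
from h import *
f=pickle.load(open("top.pkl","rb"));s=pickle.load(open("scene.pkl","rb"))
g=lambda x,y,z:pt(f,134+(x-1.5)/4,112+(y-1.5)/4,z)
for n,b,t,h,sp in(("bottle",(129,129),(59,82),130,(326,262)),("beaker",(284,124),(263,99),90,(282,235)),("bud",(439,119),(437,80),94,(244,215)),("jar",(595,114),(593,86),70,(214,200))):
    print(n,g(*b,28)[:2],g(*t,28+h)[:2],"scene",pt(s,*sp,28+h)[:2])
c=[g(*p,44) for p in((125,277),(763,351),(742,518),(100,442))]; print(c)
for p in((281,379),(434,397),(589,415)): print("div",g(*p,28)[:2])
B=[g(*p,18)[:2] for p in((38,85),(686,38),(693,192),(40,213))]; print("board",B, np.mean(B,0))
print(np.mean(c,0))
d=c[0]-c[1]; print(np.hypot(*d[:2]),np.arctan2(-d[0],d[1]))
d=c[3]-c[2]; print(np.hypot(*d[:2]),np.arctan2(-d[0],d[1]))
m=np.mean(c,0)[:2];a=np.arctan2(-(c[0]-c[1])[0],(c[0]-c[1])[1])
for y in(137,46,-46,-137): print(np.round(m+y*np.array([-np.sin(a),np.cos(a)]),1))
```

```text
bottle [629.8 226.1] [628.5 228.9] scene [633.  231.2]
beaker [634.8 134.6] [630.4 132.1] scene [622.8 129.1]
bud [639.7  43.3] [641.7  39.7] scene [639.4  44.6]
jar [644.7 -48.4] [645.6 -43.6] scene [642.9 -39.5]
[array([540.6, 220.6,  44. ]), array([ 506.8, -145.9,   44. ]), array([ 412. , -135.2,   44. ]), array([445.7, 230.9,  44. ])]
div [484.6 131.1]
div [476.3  41.7]
div [468.1 -48.4]
board [array([657.1, 284.5]), array([ 693.8, -102.1]), array([ 601.3, -107.7]), array([580. , 279.7])] [633.05  88.6 ]
[476.275  42.6    44.   ]
368.0552811739019 -0.09196360328497986
367.6477934110308 -0.09179266843410716
[488.9 179. ]
[480.5  88.4]
[472.1  -3.2]
[463.7 -93.8]
```

Left to right: bottle, beaker, bud vase, jar. All are bare terracotta pots on the bats, so none is a look-alike. Bats and rims agree to within 5 mm. I'll use tool yaw π/2 (tool x = world y, tool y = world x) so the fingers close across the row.

Request:
{"name": "play_rows", "arguments": {"rows": [{"dp": [0, 0, 0], "turn": [0, 0, -1], "fingers": 0}, {"dp": [0, 0, 0], "turn": [0, 0, -1], "fingers": 0}, {"dp": [0, 0, 0], "turn": [0, 0, -1], "fingers": 0}, {"dp": [0, 0, 0], "turn": [0, 0, -1], "fingers": 0}, {"dp": [0, 0, 0], "turn": [0, 0, -1], "fingers": 0}], "force": 30}}

```text
clock: 0.52
eef_pos: [271.6, -562.6, 230.8]
tcp_rot: [-3.141, -0.0, 0.979]
contact_force: [-0.5, -0.7, 0.4]
opening: 1.003
grasp_force: 0.0
```

Request:
{"name": "play_rows", "arguments": {"rows": [{"dp": [0, 0, 0], "turn": [0, 0, -1], "fingers": 0}, {"dp": [0, 0, 0], "turn": [0, 0, -1], "fingers": 0}, {"dp": [0, 0, 0], "turn": [0, 0, -1], "fingers": 0}, {"dp": [0, 0, 0], "turn": [0, 0, -1], "fingers": 0}, {"dp": [0, 0, 0], "turn": [0, 0, -1], "fingers": 0}]}}

```text
clock: 0.93
eef_pos: [271.6, -562.6, 230.8]
tcp_rot: [-3.141, -0.001, 1.502]
contact_force: [-0.2, -0.1, -0.5]
opening: 0.998
grasp_force: 0.0
```

Request:
{"name": "play_rows", "arguments": {"rows": [{"dp": [0, 0, 0], "turn": [0, 0, -0.7], "fingers": 0}, {"dp": [0.7, 0.5, 0], "turn": [0, 0, 0], "fingers": 0}, {"dp": [0.7, 0.5, 0], "turn": [0, 0, 0], "fingers": 0}, {"dp": [0.7, 0.5, 0], "turn": [0, 0, 0], "fingers": 0}, {"dp": [0.7, 0.5, 0], "turn": [0, 0, 0], "fingers": 0}]}}

```text
clock: 1.35
eef_pos: [352.1, -449.5, 230.9]
tcp_rot: [-3.141, -0.001, 1.569]
contact_force: [0.7, 0.1, 0.2]
opening: 0.992
grasp_force: 0.0
```

Request:
{"name": "play_rows", "arguments": {"rows": [{"dp": [0.67, 0.49, 0], "turn": [0, 0, 0], "fingers": 0}, {"dp": [0.67, 0.49, 0], "turn": [0, 0, 0], "fingers": 0}, {"dp": [0.67, 0.49, 0], "turn": [0, 0, 0], "fingers": 0}, {"dp": [0.67, 0.49, 0], "turn": [0, 0, 0], "fingers": 0}, {"dp": [0.67, 0.49, 0], "turn": [0, 0, 0], "fingers": 0}]}}

```text
clock: 1.77
eef_pos: [450.4, -315.3, 231.1]
tcp_rot: [-3.141, -0.0, 1.57]
contact_force: [0.7, -0.5, 1.1]
opening: 1.003
grasp_force: 0.0
```

Request:
{"name": "play_rows", "arguments": {"rows": [{"dp": [0.67, 0.49, 0], "turn": [0, 0, 0], "fingers": 0}, {"dp": [0.67, 0.49, 0], "turn": [0, 0, 0], "fingers": 0}, {"dp": [0.67, 0.49, 0], "turn": [0, 0, 0], "fingers": 0}, {"dp": [0.67, 0.49, 0], "turn": [0, 0, 0], "fingers": 0}, {"dp": [0.67, 0.49, 0], "turn": [0, 0, 0], "fingers": 0}]}}

```text
clock: 2.18
eef_pos: [548.5, -181.4, 231.0]
tcp_rot: [-3.141, -0.0, 1.57]
contact_force: [0.6, -1.3, 0.1]
opening: 1.001
grasp_force: 0.0
```

Request:
{"name": "play_rows", "arguments": {"rows": [{"dp": [0.67, 0.49, 0], "turn": [0, 0, 0], "fingers": 0}, {"dp": [0.67, 0.49, 0], "turn": [0, 0, 0], "fingers": 0}, {"dp": [0.67, 0.49, 0], "turn": [0, 0, 0], "fingers": 0}, {"dp": [0.67, 0.49, 0], "turn": [0, 0, 0], "fingers": 0}, {"dp": [0.67, 0.49, 0], "turn": [0, 0, 0], "fingers": 0}]}}

```text
clock: 2.6
eef_pos: [646.5, -47.5, 230.9]
tcp_rot: [-3.141, -0.0, 1.57]
contact_force: [0.1, 0.4, -0.6]
opening: 0.996
grasp_force: 0.0
```

Request:
{"name": "play_rows", "arguments": {"rows": [{"dp": [0, 0, 0.6], "turn": [0, 0, 0], "fingers": 0}, {"dp": [0, 0, 0.6], "turn": [0, 0, 0], "fingers": 0}, {"dp": [0, 0, 0.6], "turn": [0, 0, 0], "fingers": 0}, {"dp": [0, 0, 0.6], "turn": [0, 0, 0], "fingers": 0}, {"dp": [0, 0, 0], "turn": [0, 0, 0], "fingers": 0}]}}

```text
clock: 3.02
eef_pos: [642.6, -48.6, 130.1]
tcp_rot: [-3.133, -0.001, 1.571]
contact_force: [-1.2, 0.7, -0.9]
opening: 1.0
grasp_force: 0.0
```

Run:
```python
from rig import r
from h import *
f=r.grab_frame("scene"); c=f["pixels"][140:320,150:390,::-1]
c=cv2.resize(c,None,fx=3,fy=3,interpolation=cv2.INTER_CUBIC); cv2.imwrite("pics/a.png",c)
```

```text
(no output)
```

View pics/a.png

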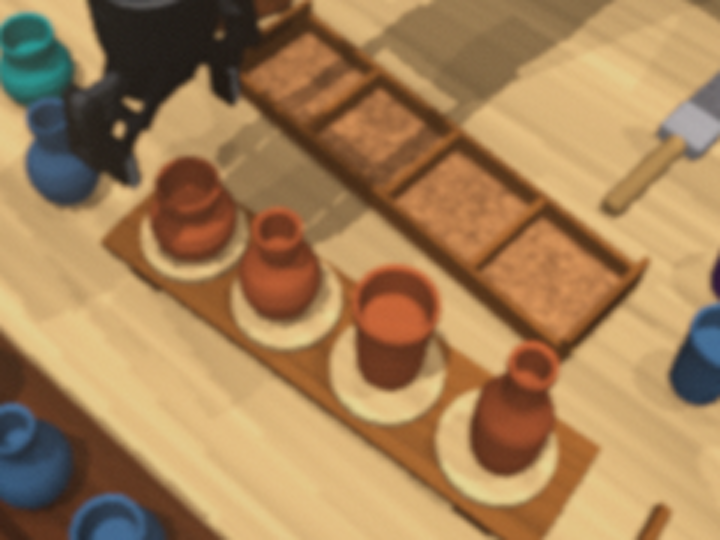

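The picture shows the gripper above the jar, with the open fingers astride it across the row. I'll go down in smaller steps.

Request:
{"name": "play_rows", "arguments": {"rows": [{"dp": [0, 0, 0], "turn": [0, 0, 0], "fingers": 0}, {"dp": [0.05, 0.05, 0.3], "turn": [0, 0, 0], "fingers": 0}, {"dp": [0, 0, 0.3], "turn": [0, 0, 0], "fingers": 0}, {"dp": [0, 0, 0.3], "turn": [0, 0, 0], "fingers": 0}, {"dp": [0, 0, 0], "turn": [0, 0, 0], "fingers": 0}]}}

```text
clock: 3.48
eef_pos: [646.3, -46.9, 96.6]
tcp_rot: [-3.138, -0.0, 1.57]
contact_force: [-0.9, -0.1, -0.7]
opening: 1.002
grasp_force: 0.0
```

Request:
{"name": "play_rows", "arguments": {"rows": [{"dp": [0, 0, 0.27], "turn": [0, 0, 0], "fingers": 0}, {"dp": [0, 0, 0.27], "turn": [0, 0, 0], "fingers": 0}, {"dp": [0, 0, 0], "turn": [0, 0, 0], "fingers": 0.2}, {"dp": [0, 0, 0], "turn": [0, 0, 0], "fingers": 0.3}, {"dp": [0, 0, 0], "turn": [0, 0, 0], "fingers": 0.4}]}}

```text
clock: 3.9
eef_pos: [648.1, -47.0, 77.7]
tcp_rot: [-3.142, -0.0, 1.57]
contact_force: [-2.1, 0.5, 1.0]
opening: 0.611
grasp_force: 0.8
```

Request:
{"name": "play_rows", "arguments": {"rows": [{"dp": [0, 0, 0], "turn": [0, 0, 0], "fingers": 0.5}, {"dp": [0, 0, 0], "turn": [0, 0, 0], "fingers": 0.6}, {"dp": [0, 0, 0], "turn": [0, 0, 0], "fingers": 0.7}, {"dp": [0, 0, 0], "turn": [0, 0, 0], "fingers": 0.8}, {"dp": [0, 0, 0], "turn": [0, 0, 0], "fingers": 0.8}]}}

```text
clock: 4.32
eef_pos: [648.2, -47.0, 78.1]
tcp_rot: [3.141, 0.0, 1.57]
contact_force: [-2.1, 0.5, 3.7]
opening: 0.544
grasp_force: 31.2
```

Request:
{"name": "play_rows", "arguments": {"rows": [{"dp": [0, 0, -0.1], "turn": [0, 0, 0], "fingers": 0.8}, {"dp": [0, 0, -0.3], "turn": [0, 0, 0], "fingers": 0.8}, {"dp": [0, 0, -0.4], "turn": [0, 0, 0], "fingers": 0.8}, {"dp": [0, 0, -0.4], "turn": [0, 0, 0], "fingers": 0.8}, {"dp": [0, 0, -0.1], "turn": [0, 0, 0], "fingers": 0.8}]}}

```text
clock: 4.73
eef_pos: [649.6, -47.1, 132.9]
tcp_rot: [3.137, 0.0, 1.57]
contact_force: [1.0, -0.7, -1.3]
opening: 0.543
grasp_force: 31.4
```

Request:
{"name": "play_rows", "arguments": {"rows": [{"dp": [-0.05, -0.2, 0], "turn": [0, 0, 0], "fingers": 0.8}, {"dp": [-0.1, -0.4, 0], "turn": [0, 0, 0], "fingers": 0.8}, {"dp": [-0.1, -0.4, 0], "turn": [0, 0, 0], "fingers": 0.8}, {"dp": [-0.1, -0.4, 0], "turn": [0, 0, 0], "fingers": 0.8}, {"dp": [-0.1, -0.4, 0], "turn": [0, 0, 0], "fingers": 0.8}]}}

```text
clock: 5.15
eef_pos: [573.9, -65.1, 128.7]
tcp_rot: [-3.14, -0.0, 1.57]
contact_force: [0.8, 0.6, -3.5]
opening: 0.547
grasp_force: 31.4
```

Request:
{"name": "play_rows", "arguments": {"rows": [{"dp": [-0.1, -0.4, 0], "turn": [0, 0, 0], "fingers": 0.8}, {"dp": [-0.1, -0.4, 0], "turn": [0, 0, 0], "fingers": 0.8}, {"dp": [-0.1, -0.4, 0], "turn": [0, 0, 0], "fingers": 0.8}, {"dp": [-0.1, -0.4, 0], "turn": [0, 0, 0], "fingers": 0.8}, {"dp": [-0.1, -0.4, 0], "turn": [0, 0, 0], "fingers": 0.8}]}}

```text
clock: 5.57
eef_pos: [493.9, -85.0, 128.9]
tcp_rot: [-3.14, -0.0, 1.57]
contact_force: [0.0, -0.8, -1.5]
opening: 0.545
grasp_force: 31.4
```

Request:
{"name": "play_rows", "arguments": {"rows": [{"dp": [-0.1, -0.4, 0], "turn": [0, 0, 0], "fingers": 0.8}, {"dp": [-0.1, -0.3, 0], "turn": [0, 0, 0], "fingers": 0.8}, {"dp": [-0.03, -0.1, 0], "turn": [0, 0, 0], "fingers": 0.8}, {"dp": [0, 0, 0], "turn": [0, 0, 0], "fingers": 0.8}, {"dp": [0, 0, 0], "turn": [0, 0, 0], "fingers": 0.8}]}}

```text
clock: 5.98
eef_pos: [464.5, -94.3, 129.8]
tcp_rot: [3.141, 0.0, 1.57]
contact_force: [-0.1, -0.6, -1.7]
opening: 0.541
grasp_force: 31.5
```

Run:
```python
from rig import r
from h import *
f=r.grab_frame("scene"); c=f["pixels"][110:320,150:430,::-1]
c=cv2.resize(c,None,fx=2.8,fy=2.8,interpolation=cv2.INTER_CUBIC); cv2.imwrite("pics/b.png",c)
```

```text
(no output)
```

View pics/b.png

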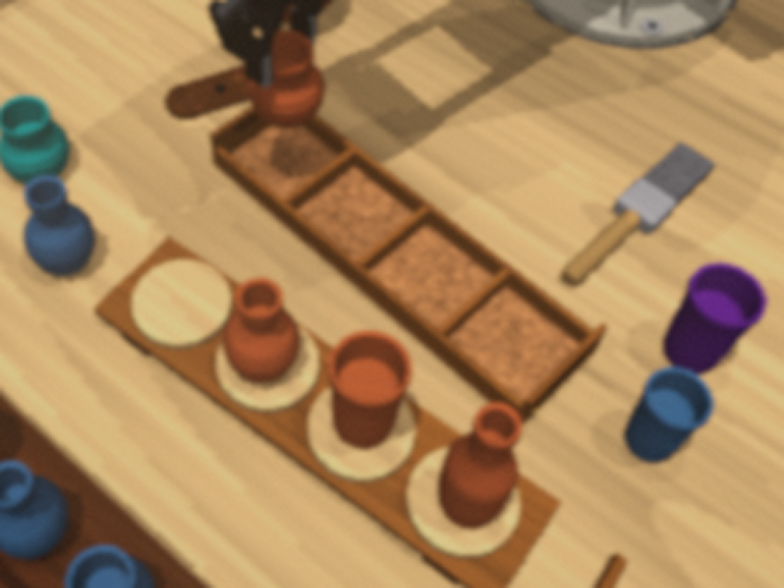

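The jar hangs upright over the right-hand bay. Lowering it.

Request:
{"name": "play_rows", "arguments": {"rows": [{"dp": [0, 0, 0.3], "turn": [0, 0, 0], "fingers": 0.8}, {"dp": [0, 0, 0.4], "turn": [0, 0, 0], "fingers": 0.8}, {"dp": [0, 0, 0.4], "turn": [0, 0, 0], "fingers": 0.8}, {"dp": [0, 0, 0.3], "turn": [0, 0, 0], "fingers": 0.8}, {"dp": [0, 0, 0.1], "turn": [0, 0, 0], "fingers": 0.8}]}}

```text
clock: 6.45
eef_pos: [463.9, -93.8, 68.1]
tcp_rot: [-3.14, -0.0, 1.571]
contact_force: [-1.1, 0.4, -2.8]
opening: 0.544
grasp_force: 31.5
```

Request:
{"name": "play_rows", "arguments": {"rows": [{"dp": [0, 0, 0.0], "turn": [0, 0, 0], "fingers": 0.8}, {"dp": [0, 0, 0.05], "turn": [0, 0, 0], "fingers": 0.8}, {"dp": [0, 0, 0.05], "turn": [0, 0, 0], "fingers": 0.8}, {"dp": [0, 0, 0.05], "turn": [0, 0, 0], "fingers": 0.8}, {"dp": [0, 0, 0], "turn": [0, 0, 0], "fingers": 0.8}]}}

```text
clock: 6.87
eef_pos: [464.2, -94.2, 63.8]
tcp_rot: [3.141, 0.0, 1.57]
contact_force: [-0.4, -0.1, -1.1]
opening: 0.546
grasp_force: 31.5
```

Request:
{"name": "play_rows", "arguments": {"rows": [{"dp": [0, 0, 0.04], "turn": [0, 0, 0], "fingers": 0.8}, {"dp": [0, 0, 0.04], "turn": [0, 0, 0], "fingers": 0.8}, {"dp": [0, 0, 0.04], "turn": [0, 0, 0], "fingers": 0.8}, {"dp": [0, 0, 0.04], "turn": [0, 0, 0], "fingers": 0.8}, {"dp": [0, 0, 0], "turn": [0, 0, 0], "fingers": 0.8}]}}

```text
clock: 7.28
eef_pos: [463.8, -94.1, 57.0]
tcp_rot: [-3.141, -0.0, 1.57]
contact_force: [-0.1, -0.6, -2.9]
opening: 0.542
grasp_force: 31.5
```

Request:
{"name": "play_rows", "arguments": {"rows": [{"dp": [0, 0, 0.02], "turn": [0, 0, 0], "fingers": 0.8}, {"dp": [0, 0, 0.02], "turn": [0, 0, 0], "fingers": 0.8}, {"dp": [0, 0, 0], "turn": [0, 0, 0], "fingers": 0.8}]}}

```text
clock: 7.53
eef_pos: [464.0, -94.2, 56.1]
tcp_rot: [-3.142, 0.0, 1.57]
contact_force: [-1.4, -0.5, 5.2]
opening: 0.543
grasp_force: 32.1
```

Contact is at 56 as predicted. Release, rise, then go to the bud vase.

Request:
{"name": "play_rows", "arguments": {"rows": [{"dp": [0, 0, 0], "turn": [0, 0, 0], "fingers": 0.4}, {"dp": [0, 0, 0], "turn": [0, 0, 0], "fingers": 0.2}, {"dp": [0, 0, 0], "turn": [0, 0, 0], "fingers": 0}, {"dp": [0, 0, 0], "turn": [0, 0, 0], "fingers": 0}, {"dp": [0, 0, 0], "turn": [0, 0, 0], "fingers": 0}]}}

```text
clock: 7.95
eef_pos: [464.1, -94.1, 55.7]
tcp_rot: [3.141, 0.0, 1.57]
contact_force: [0.1, 0.4, 0.8]
opening: 0.998
grasp_force: 0.0
```

Request:
{"name": "play_rows", "arguments": {"rows": [{"dp": [0, 0, -0.3], "turn": [0, 0, 0], "fingers": 0}, {"dp": [0, 0, -0.6], "turn": [0, 0, 0], "fingers": 0}, {"dp": [0, 0, -0.6], "turn": [0, 0, 0], "fingers": 0}, {"dp": [0, 0, -0.6], "turn": [0, 0, 0], "fingers": 0}, {"dp": [0, 0, -0.6], "turn": [0, 0, 0], "fingers": 0}]}}

```text
clock: 8.37
eef_pos: [463.8, -94.1, 164.7]
tcp_rot: [-3.141, -0.0, 1.57]
contact_force: [1.1, -0.4, 0.3]
opening: 0.998
grasp_force: 0.0
```

Request:
{"name": "play_rows", "arguments": {"rows": [{"dp": [0.2, 0.3, -0.3], "turn": [0, 0, 0], "fingers": 0}, {"dp": [0.5, 0.6, 0], "turn": [0, 0, 0], "fingers": 0}, {"dp": [0.5, 0.6, 0], "turn": [0, 0, 0], "fingers": 0}, {"dp": [0.5, 0.6, 0], "turn": [0, 0, 0], "fingers": 0}, {"dp": [0.5, 0.6, 0], "turn": [0, 0, 0], "fingers": 0}]}}

```text
clock: 8.78
eef_pos: [573.0, -5.2, 175.9]
tcp_rot: [3.141, 0.0, 1.57]
contact_force: [0.6, -0.1, 0.4]
opening: 0.998
grasp_force: 0.0
```

Request:
{"name": "play_rows", "arguments": {"rows": [{"dp": [0.5, 0.6, 0], "turn": [0, 0, 0], "fingers": 0}, {"dp": [0.5, 0.6, 0], "turn": [0, 0, 0], "fingers": 0}, {"dp": [0.2, 0.5, 0], "turn": [0, 0, 0], "fingers": 0}, {"dp": [0, 0, 0], "turn": [0, 0, 0], "fingers": 0}, {"dp": [0, 0, 0], "turn": [0, 0, 0], "fingers": 0}]}}

```text
clock: 9.2
eef_pos: [640.3, 42.3, 175.1]
tcp_rot: [-3.141, 0.0, 1.571]
contact_force: [-1.3, -0.3, -1.2]
opening: 0.999
grasp_force: 0.0
```

Run:
```python
from rig import r
from h import *
f=r.grab_frame("scene"); c=f["pixels"][110:320,150:430,::-1]
c=cv2.resize(c,None,fx=2.8,fy=2.8,interpolation=cv2.INTER_CUBIC); cv2.imwrite("pics/c.png",c)
```

```text
(no output)
```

View pics/c.png

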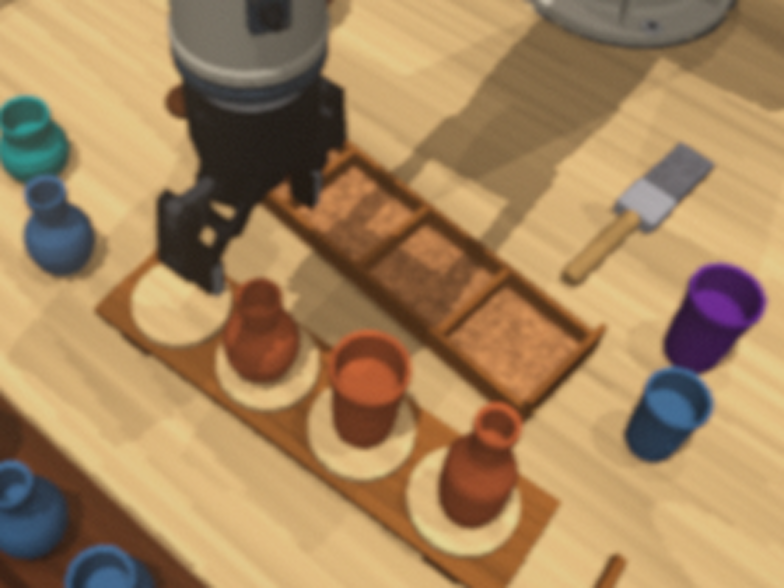

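The gripper is lined up above the bud vase. Descend to z 100 and grip.

Request:
{"name": "play_rows", "arguments": {"rows": [{"dp": [0, 0, 0.3], "turn": [0, 0, 0], "fingers": 0}, {"dp": [0, 0, 0.4], "turn": [0, 0, 0], "fingers": 0}, {"dp": [0, 0, 0.4], "turn": [0, 0, 0], "fingers": 0}, {"dp": [0, 0, 0.4], "turn": [0, 0, 0], "fingers": 0}, {"dp": [0, 0, 0.38], "turn": [0, 0, 0], "fingers": 0}]}}

```text
clock: 9.67
eef_pos: [638.6, 40.9, 99.0]
tcp_rot: [-3.14, 0.0, 1.569]
contact_force: [-0.1, 1.1, -0.9]
opening: 1.002
grasp_force: 0.0
```

Request:
{"name": "play_rows", "arguments": {"rows": [{"dp": [0, 0, 0], "turn": [0, 0, 0], "fingers": 0}, {"dp": [0, 0, 0], "turn": [0, 0, 0], "fingers": 0.3}, {"dp": [0, 0, 0], "turn": [0, 0, 0], "fingers": 0.4}, {"dp": [0, 0, 0], "turn": [0, 0, 0], "fingers": 0.5}, {"dp": [0, 0, 0], "turn": [0, 0, 0], "fingers": 0.6}]}}

```text
clock: 10.08
eef_pos: [640.6, 41.7, 101.6]
tcp_rot: [3.14, -0.0, 1.57]
contact_force: [0.4, 0.3, -0.7]
opening: 0.452
grasp_force: 0.0
```

Request:
{"name": "play_rows", "arguments": {"rows": [{"dp": [0, 0, 0], "turn": [0, 0, 0], "fingers": 0.65}, {"dp": [0, 0, 0], "turn": [0, 0, 0], "fingers": 0.7}, {"dp": [0, 0, 0], "turn": [0, 0, 0], "fingers": 0.8}, {"dp": [0, 0, 0], "turn": [0, 0, 0], "fingers": 0.9}, {"dp": [0, 0, 0], "turn": [0, 0, 0], "fingers": 0.9}]}}

```text
clock: 10.5
eef_pos: [640.9, 41.9, 101.6]
tcp_rot: [3.14, -0.0, 1.57]
contact_force: [-0.1, -0.0, 6.7]
opening: 0.38
grasp_force: 29.7
```

Request:
{"name": "play_rows", "arguments": {"rows": [{"dp": [0, 0, -0.1], "turn": [0, 0, 0], "fingers": 0.9}, {"dp": [0, 0, -0.3], "turn": [0, 0, 0], "fingers": 0.9}, {"dp": [0, 0, -0.4], "turn": [0, 0, 0], "fingers": 0.9}, {"dp": [0, 0, -0.4], "turn": [0, 0, 0], "fingers": 0.9}, {"dp": [0, 0, -0.1], "turn": [0, 0, 0], "fingers": 0.9}]}}

```text
clock: 10.92
eef_pos: [641.3, 41.9, 155.6]
tcp_rot: [3.138, -0.0, 1.57]
contact_force: [0.8, -0.9, -1.7]
opening: 0.377
grasp_force: 30.1
```

Request:
{"name": "play_rows", "arguments": {"rows": [{"dp": [-0.05, -0.2, 0], "turn": [0, 0, 0], "fingers": 0.9}, {"dp": [-0.1, -0.4, 0], "turn": [0, 0, 0], "fingers": 0.9}, {"dp": [-0.1, -0.4, 0], "turn": [0, 0, 0], "fingers": 0.9}, {"dp": [-0.1, -0.4, 0], "turn": [0, 0, 0], "fingers": 0.9}, {"dp": [-0.1, -0.4, 0], "turn": [0, 0, 0], "fingers": 0.9}]}}

```text
clock: 11.33
eef_pos: [565.8, 23.5, 151.4]
tcp_rot: [-3.14, 0.0, 1.57]
contact_force: [-0.7, -0.8, -1.5]
opening: 0.379
grasp_force: 30.1
```

Request:
{"name": "play_rows", "arguments": {"rows": [{"dp": [-0.1, -0.4, 0], "turn": [0, 0, 0], "fingers": 0.9}, {"dp": [-0.1, -0.4, 0], "turn": [0, 0, 0], "fingers": 0.9}, {"dp": [-0.1, -0.4, 0], "turn": [0, 0, 0], "fingers": 0.9}, {"dp": [-0.1, -0.4, 0], "turn": [0, 0, 0], "fingers": 0.9}, {"dp": [-0.1, -0.4, 0], "turn": [0, 0, 0], "fingers": 0.9}]}}

```text
clock: 11.75
eef_pos: [485.7, 3.6, 151.6]
tcp_rot: [-3.14, 0.0, 1.57]
contact_force: [-0.1, -0.2, -1.4]
opening: 0.381
grasp_force: 30.1
```

Request:
{"name": "play_rows", "arguments": {"rows": [{"dp": [-0.1, -0.3, 0], "turn": [0, 0, 0], "fingers": 0.9}, {"dp": [-0.08, -0.12, 0], "turn": [0, 0, 0], "fingers": 0.9}, {"dp": [0, 0, 0], "turn": [0, 0, 0], "fingers": 0.9}, {"dp": [0, 0, 0], "turn": [0, 0, 0], "fingers": 0.9}]}}

```text
clock: 12.08
eef_pos: [471.7, -3.5, 152.6]
tcp_rot: [3.141, -0.0, 1.57]
contact_force: [0.7, -0.3, -2.0]
opening: 0.379
grasp_force: 30.2
```

Request:
{"name": "play_rows", "arguments": {"rows": [{"dp": [0, 0, 0.3], "turn": [0, 0, 0], "fingers": 0.9}, {"dp": [0, 0, 0.4], "turn": [0, 0, 0], "fingers": 0.9}, {"dp": [0, 0, 0.4], "turn": [0, 0, 0], "fingers": 0.9}, {"dp": [0, 0, 0.3], "turn": [0, 0, 0], "fingers": 0.9}, {"dp": [0, 0, 0.15], "turn": [0, 0, 0], "fingers": 0.9}]}}

```text
clock: 12.5
eef_pos: [471.5, -3.2, 89.1]
tcp_rot: [-3.14, -0.0, 1.57]
contact_force: [-0.4, -0.5, -1.0]
opening: 0.375
grasp_force: 30.2
```

Request:
{"name": "play_rows", "arguments": {"rows": [{"dp": [0, 0, 0.05], "turn": [0, 0, 0], "fingers": 0.9}, {"dp": [0, 0, 0.04], "turn": [0, 0, 0], "fingers": 0.9}, {"dp": [0, 0, 0.04], "turn": [0, 0, 0], "fingers": 0.9}, {"dp": [0, 0, 0.02], "turn": [0, 0, 0], "fingers": 0.9}, {"dp": [0, 0, 0], "turn": [0, 0, 0], "fingers": 0.9}]}}

```text
clock: 12.92
eef_pos: [471.6, -3.3, 84.8]
tcp_rot: [3.141, -0.0, 1.57]
contact_force: [-0.4, 0.3, -1.8]
opening: 0.376
grasp_force: 30.2
```

Request:
{"name": "play_rows", "arguments": {"rows": [{"dp": [0, 0, 0.04], "turn": [0, 0, 0], "fingers": 0.9}, {"dp": [0, 0, 0.03], "turn": [0, 0, 0], "fingers": 0.9}, {"dp": [0, 0, 0.03], "turn": [0, 0, 0], "fingers": 0.9}, {"dp": [0, 0, 0.02], "turn": [0, 0, 0], "fingers": 0.9}, {"dp": [0, 0, 0], "turn": [0, 0, 0], "fingers": 0.9}]}}

```text
clock: 13.33
eef_pos: [471.3, -3.3, 79.7]
tcp_rot: [3.141, -0.0, 1.57]
contact_force: [0.4, 0.1, -1.9]
opening: 0.379
grasp_force: 30.2
```

Request:
{"name": "play_rows", "arguments": {"rows": [{"dp": [0, 0, 0.015], "turn": [0, 0, 0], "fingers": 0.9}, {"dp": [0, 0, 0], "turn": [0, 0, 0], "fingers": 0.9}]}}

```text
clock: 13.5
eef_pos: [471.6, -3.3, 79.5]
tcp_rot: [3.141, -0.0, 1.57]
contact_force: [-0.6, -1.2, 4.4]
opening: 0.377
grasp_force: 30.7
```

Request:
{"name": "play_rows", "arguments": {"rows": [{"dp": [0, 0, 0], "turn": [0, 0, 0], "fingers": 0.55}, {"dp": [0, 0, 0], "turn": [0, 0, 0], "fingers": 0.4}, {"dp": [0, 0, 0], "turn": [0, 0, 0], "fingers": 0.2}, {"dp": [0, 0, 0], "turn": [0, 0, 0], "fingers": 0}, {"dp": [0, 0, 0], "turn": [0, 0, 0], "fingers": 0}]}}

```text
clock: 13.92
eef_pos: [471.2, -3.3, 79.0]
tcp_rot: [-3.142, -0.0, 1.57]
contact_force: [-0.4, 1.3, 0.1]
opening: 0.985
grasp_force: 0.0
```

Request:
{"name": "play_rows", "arguments": {"rows": [{"dp": [0, 0, 0], "turn": [0, 0, 0], "fingers": 0}, {"dp": [0, 0, -0.3], "turn": [0, 0, 0], "fingers": 0}, {"dp": [0, 0, -0.6], "turn": [0, 0, 0], "fingers": 0}, {"dp": [0, 0, -0.6], "turn": [0, 0, 0], "fingers": 0}, {"dp": [0, 0, -0.6], "turn": [0, 0, 0], "fingers": 0}]}}

```text
clock: 14.33
eef_pos: [470.8, -3.3, 163.8]
tcp_rot: [-3.141, 0.0, 1.57]
contact_force: [0.5, 0.3, 0.3]
opening: 0.999
grasp_force: 0.0
```

Request:
{"name": "play_rows", "arguments": {"rows": [{"dp": [0.2, 0.2, -0.3], "turn": [0, 0, 0], "fingers": 0}, {"dp": [0.5, 0.6, 0], "turn": [0, 0, 0], "fingers": 0}, {"dp": [0.5, 0.6, 0], "turn": [0, 0, 0], "fingers": 0}, {"dp": [0.5, 0.6, 0], "turn": [0, 0, 0], "fingers": 0}, {"dp": [0.5, 0.6, 0], "turn": [0, 0, 0], "fingers": 0}]}}

```text
clock: 14.75
eef_pos: [576.2, 85.6, 175.3]
tcp_rot: [3.141, -0.0, 1.57]
contact_force: [0.1, -0.7, -0.1]
opening: 0.999
grasp_force: 0.0
```

Request:
{"name": "play_rows", "arguments": {"rows": [{"dp": [0.5, 0.6, 0], "turn": [0, 0, 0], "fingers": 0}, {"dp": [0.5, 0.6, 0], "turn": [0, 0, 0], "fingers": 0}, {"dp": [0.2, 0.2, 0], "turn": [0, 0, 0], "fingers": 0}, {"dp": [0, 0, 0], "turn": [0, 0, 0], "fingers": 0}, {"dp": [0, 0, 0], "turn": [0, 0, 0], "fingers": 0}]}}

```text
clock: 15.17
eef_pos: [630.6, 132.5, 174.4]
tcp_rot: [-3.14, 0.001, 1.571]
contact_force: [-0.9, -0.6, -0.4]
opening: 1.0
grasp_force: 0.0
```

Run:
```python
from rig import r
from h import *
f=r.grab_frame("scene"); c=f["pixels"][110:320,150:430,::-1]
c=cv2.resize(c,None,fx=2.8,fy=2.8,interpolation=cv2.INTER_CUBIC); cv2.imwrite("pics/d.png",c)
```

```text
(no output)
```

View pics/d.png

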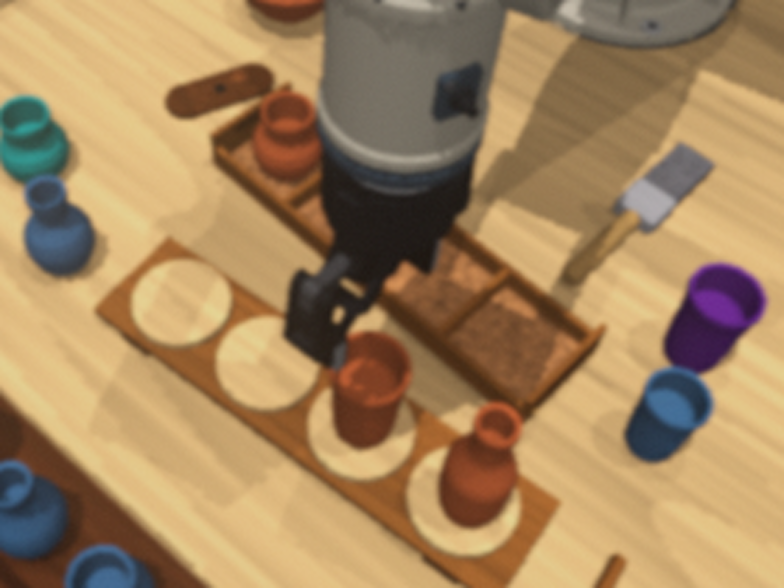

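The jar stands in its bay, and the gripper is above the beaker.

Request:
{"name": "play_rows", "arguments": {"rows": [{"dp": [0, 0, 0.3], "turn": [0, 0, 0], "fingers": 0}, {"dp": [0, 0.03, 0.4], "turn": [0, 0, 0], "fingers": 0}, {"dp": [0, 0, 0.4], "turn": [0, 0, 0], "fingers": 0}, {"dp": [0, 0, 0.4], "turn": [0, 0, 0], "fingers": 0}, {"dp": [0, 0, 0.4], "turn": [0, 0, 0], "fingers": 0}]}}

```text
clock: 15.63
eef_pos: [631.3, 131.5, 97.8]
tcp_rot: [-3.141, 0.0, 1.569]
contact_force: [0.0, 1.1, 0.2]
opening: 1.0
grasp_force: 0.0
```

Request:
{"name": "play_rows", "arguments": {"rows": [{"dp": [0, 0, 0.13], "turn": [0, 0, 0], "fingers": 0}, {"dp": [0, 0, 0], "turn": [0, 0, 0], "fingers": 0.1}, {"dp": [0, 0, 0], "turn": [0, 0, 0], "fingers": 0.15}, {"dp": [0, 0, 0], "turn": [0, 0, 0], "fingers": 0.2}, {"dp": [0, 0, 0], "turn": [0, 0, 0], "fingers": 0.25}]}}

```text
clock: 16.05
eef_pos: [633.1, 132.6, 95.0]
tcp_rot: [3.14, -0.0, 1.57]
contact_force: [-0.7, -0.2, -0.5]
opening: 0.749
grasp_force: 0.0
```

Request:
{"name": "play_rows", "arguments": {"rows": [{"dp": [0, 0, 0], "turn": [0, 0, 0], "fingers": 0.3}, {"dp": [0, 0, 0], "turn": [0, 0, 0], "fingers": 0.35}, {"dp": [0, 0, 0], "turn": [0, 0, 0], "fingers": 0.5}, {"dp": [0, 0, 0], "turn": [0, 0, 0], "fingers": 0.6}, {"dp": [0, 0, 0], "turn": [0, 0, 0], "fingers": 0.7}]}}

```text
clock: 16.47
eef_pos: [632.8, 132.8, 95.2]
tcp_rot: [3.141, -0.0, 1.57]
contact_force: [-3.8, -0.4, 6.7]
opening: 0.655
grasp_force: 30.7
```

Request:
{"name": "play_rows", "arguments": {"rows": [{"dp": [0, 0, -0.1], "turn": [0, 0, 0], "fingers": 0.7}, {"dp": [0, 0, -0.3], "turn": [0, 0, 0], "fingers": 0.7}, {"dp": [0, 0, -0.4], "turn": [0, 0, 0], "fingers": 0.7}, {"dp": [0, 0, -0.4], "turn": [0, 0, 0], "fingers": 0.7}, {"dp": [0, 0, -0.1], "turn": [0, 0, 0], "fingers": 0.7}]}}

```text
clock: 16.88
eef_pos: [634.0, 132.9, 149.2]
tcp_rot: [3.138, -0.001, 1.57]
contact_force: [0.8, 0.4, -1.5]
opening: 0.653
grasp_force: 32.5
```

Request:
{"name": "play_rows", "arguments": {"rows": [{"dp": [-0.05, -0.2, 0], "turn": [0, 0, 0], "fingers": 0.7}, {"dp": [-0.1, -0.4, 0], "turn": [0, 0, 0], "fingers": 0.7}, {"dp": [-0.1, -0.4, 0], "turn": [0, 0, 0], "fingers": 0.7}, {"dp": [-0.1, -0.4, 0], "turn": [0, 0, 0], "fingers": 0.7}, {"dp": [-0.1, -0.4, 0], "turn": [0, 0, 0], "fingers": 0.7}]}}

```text
clock: 17.3
eef_pos: [558.4, 114.2, 144.9]
tcp_rot: [-3.14, 0.0, 1.57]
contact_force: [1.0, -0.1, -2.8]
opening: 0.654
grasp_force: 32.6
```

Request:
{"name": "play_rows", "arguments": {"rows": [{"dp": [-0.1, -0.4, 0], "turn": [0, 0, 0], "fingers": 0.7}, {"dp": [-0.1, -0.4, 0], "turn": [0, 0, 0], "fingers": 0.7}, {"dp": [-0.1, -0.4, 0], "turn": [0, 0, 0], "fingers": 0.7}, {"dp": [-0.1, -0.4, 0], "turn": [0, 0, 0], "fingers": 0.7}, {"dp": [-0.15, -0.3, 0], "turn": [0, 0, 0], "fingers": 0.7}]}}

```text
clock: 17.72
eef_pos: [481.7, 92.3, 145.0]
tcp_rot: [-3.139, 0.0, 1.571]
contact_force: [0.2, 0.2, -1.5]
opening: 0.658
grasp_force: 32.6
```

Request:
{"name": "play_rows", "arguments": {"rows": [{"dp": [-0.1, -0.1, 0], "turn": [0, 0, 0], "fingers": 0.7}, {"dp": [0, 0, 0], "turn": [0, 0, 0], "fingers": 0.7}, {"dp": [0, 0, 0], "turn": [0, 0, 0], "fingers": 0.7}, {"dp": [0, 0, 0], "turn": [0, 0, 0], "fingers": 0.7}]}}

```text
clock: 18.05
eef_pos: [481.3, 88.8, 145.9]
tcp_rot: [3.141, -0.0, 1.57]
contact_force: [0.3, -0.2, -2.3]
opening: 0.654
grasp_force: 32.6
```

Same lowering: down 68 mm to about 78, then fine steps to 73.

Request:
{"name": "play_rows", "arguments": {"rows": [{"dp": [0, 0, 0.3], "turn": [0, 0, 0], "fingers": 0.7}, {"dp": [0, 0, 0.4], "turn": [0, 0, 0], "fingers": 0.7}, {"dp": [0, 0, 0.4], "turn": [0, 0, 0], "fingers": 0.7}, {"dp": [0, 0, 0.3], "turn": [0, 0, 0], "fingers": 0.7}, {"dp": [0, 0, 0.15], "turn": [0, 0, 0], "fingers": 0.7}]}}

```text
clock: 18.47
eef_pos: [480.4, 88.8, 82.4]
tcp_rot: [-3.14, 0.0, 1.57]
contact_force: [-0.8, 0.4, -1.5]
opening: 0.655
grasp_force: 32.6
```

Request:
{"name": "play_rows", "arguments": {"rows": [{"dp": [0, 0, 0.05], "turn": [0, 0, 0], "fingers": 0.7}, {"dp": [0, 0, 0.04], "turn": [0, 0, 0], "fingers": 0.7}, {"dp": [0, 0, 0.04], "turn": [0, 0, 0], "fingers": 0.7}, {"dp": [0, 0, 0.02], "turn": [0, 0, 0], "fingers": 0.7}, {"dp": [0, 0, 0], "turn": [0, 0, 0], "fingers": 0.7}]}}

```text
clock: 18.88
eef_pos: [480.8, 88.7, 78.3]
tcp_rot: [3.141, -0.0, 1.57]
contact_force: [-0.0, 0.6, -1.7]
opening: 0.655
grasp_force: 32.6
```

Request:
{"name": "play_rows", "arguments": {"rows": [{"dp": [0, 0, 0.03], "turn": [0, 0, 0], "fingers": 0.7}, {"dp": [0, 0, 0.03], "turn": [0, 0, 0], "fingers": 0.7}, {"dp": [0, 0, 0.03], "turn": [0, 0, 0], "fingers": 0.7}, {"dp": [0, 0, 0.02], "turn": [0, 0, 0], "fingers": 0.7}, {"dp": [0, 0, 0], "turn": [0, 0, 0], "fingers": 0.7}]}}

```text
clock: 19.3
eef_pos: [480.4, 88.6, 73.4]
tcp_rot: [-3.142, -0.0, 1.57]
contact_force: [0.4, 0.4, -2.0]
opening: 0.656
grasp_force: 32.6
```

Request:
{"name": "play_rows", "arguments": {"rows": [{"dp": [0, 0, 0.015], "turn": [0, 0, 0], "fingers": 0.7}, {"dp": [0, 0, 0], "turn": [0, 0, 0], "fingers": 0.7}]}}

```text
clock: 19.47
eef_pos: [480.5, 88.7, 73.2]
tcp_rot: [-3.142, -0.0, 1.57]
contact_force: [-1.2, -0.7, 3.0]
opening: 0.658
grasp_force: 33.0
```

Request:
{"name": "play_rows", "arguments": {"rows": [{"dp": [0, 0, 0], "turn": [0, 0, 0], "fingers": 0.25}, {"dp": [0, 0, 0], "turn": [0, 0, 0], "fingers": 0.1}, {"dp": [0, 0, 0], "turn": [0, 0, 0], "fingers": 0}, {"dp": [0, 0, 0], "turn": [0, 0, 0], "fingers": 0}, {"dp": [0, 0, -0.2], "turn": [0, 0, 0], "fingers": 0}]}}

```text
clock: 19.88
eef_pos: [479.6, 88.5, 80.1]
tcp_rot: [-3.14, 0.0, 1.57]
contact_force: [-0.6, -0.2, 0.4]
opening: 0.998
grasp_force: 0.0
```

Request:
{"name": "play_rows", "arguments": {"rows": [{"dp": [0, 0, -0.5], "turn": [0, 0, 0], "fingers": 0}, {"dp": [0, 0, -0.6], "turn": [0, 0, 0], "fingers": 0}, {"dp": [0, 0, -0.6], "turn": [0, 0, 0], "fingers": 0}, {"dp": [0, 0, -0.6], "turn": [0, 0, 0], "fingers": 0}, {"dp": [0, 0, -0.6], "turn": [0, 0, 0], "fingers": 0}]}}

```text
clock: 20.3
eef_pos: [480.3, 88.6, 198.6]
tcp_rot: [3.141, -0.0, 1.57]
contact_force: [0.1, 1.0, -0.9]
opening: 1.001
grasp_force: 0.0
```

Request:
{"name": "play_rows", "arguments": {"rows": [{"dp": [0.2, 0.2, -0.2], "turn": [0, 0, 0], "fingers": 0}, {"dp": [0.5, 0.55, 0], "turn": [0, 0, 0], "fingers": 0}, {"dp": [0.5, 0.55, 0], "turn": [0, 0, 0], "fingers": 0}, {"dp": [0.5, 0.55, 0], "turn": [0, 0, 0], "fingers": 0}, {"dp": [0.5, 0.55, 0], "turn": [0, 0, 0], "fingers": 0}]}}

```text
clock: 20.72
eef_pos: [577.4, 177.5, 205.8]
tcp_rot: [3.141, -0.0, 1.57]
contact_force: [0.2, -0.3, -0.2]
opening: 0.999
grasp_force: 0.0
```

Request:
{"name": "play_rows", "arguments": {"rows": [{"dp": [0.5, 0.55, 0], "turn": [0, 0, 0], "fingers": 0}, {"dp": [0.5, 0.55, 0], "turn": [0, 0, 0], "fingers": 0}, {"dp": [0.27, 0.22, 0], "turn": [0, 0, 0], "fingers": 0}, {"dp": [0, 0, 0], "turn": [0, 0, 0], "fingers": 0}, {"dp": [0, 0, 0], "turn": [0, 0, 0], "fingers": 0}]}}

```text
clock: 21.13
eef_pos: [629.1, 227.6, 204.8]
tcp_rot: [-3.141, 0.0, 1.571]
contact_force: [-1.2, -0.5, 1.2]
opening: 1.001
grasp_force: 0.0
```

Run:
```python
from rig import r
from h import *
f=r.grab_frame("scene"); c=f["pixels"][110:320,150:430,::-1]
c=cv2.resize(c,None,fx=2.8,fy=2.8,interpolation=cv2.INTER_CUBIC); cv2.imwrite("pics/e.png",c)
```

```text
(no output)
```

View pics/e.png

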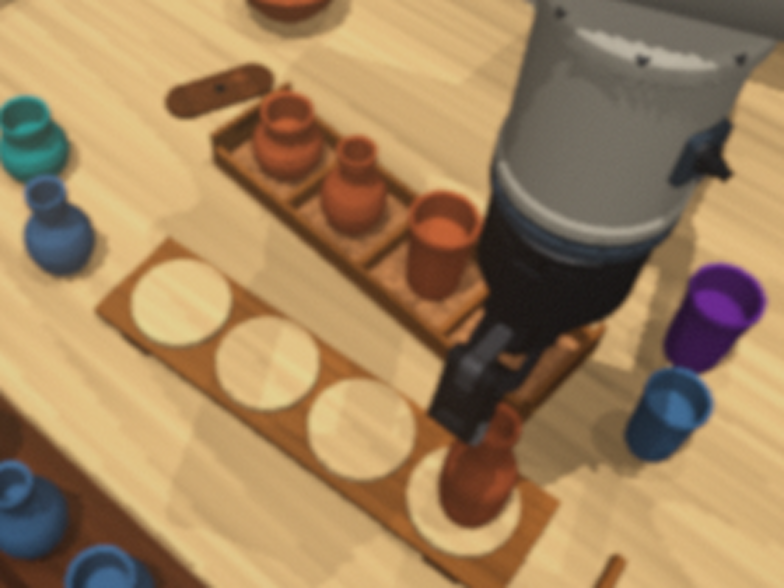

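Jar, bud vase and beaker stand upright in their bays. Descending onto the bottle vase.

Request:
{"name": "play_rows", "arguments": {"rows": [{"dp": [0, 0, 0.3], "turn": [0, 0, 0], "fingers": 0}, {"dp": [0, 0, 0.4], "turn": [0, 0, 0], "fingers": 0}, {"dp": [0, 0, 0.4], "turn": [0, 0, 0], "fingers": 0}, {"dp": [0, 0, 0.4], "turn": [0, 0, 0], "fingers": 0}, {"dp": [0, 0, 0.22], "turn": [0, 0, 0], "fingers": 0}]}}

```text
clock: 21.6
eef_pos: [627.5, 226.1, 133.8]
tcp_rot: [-3.139, 0.001, 1.57]
contact_force: [-0.7, 0.0, -1.1]
opening: 1.0
grasp_force: 0.0
```

Request:
{"name": "play_rows", "arguments": {"rows": [{"dp": [0, 0, 0], "turn": [0, 0, 0], "fingers": 0}, {"dp": [0, 0, 0], "turn": [0, 0, 0], "fingers": 0.3}, {"dp": [0, 0, 0], "turn": [0, 0, 0], "fingers": 0.4}, {"dp": [0, 0, 0], "turn": [0, 0, 0], "fingers": 0.5}, {"dp": [0, 0, 0], "turn": [0, 0, 0], "fingers": 0.58}]}}

```text
clock: 22.02
eef_pos: [629.8, 227.6, 137.1]
tcp_rot: [3.14, -0.001, 1.57]
contact_force: [0.3, 0.1, -0.2]
opening: 0.455
grasp_force: 0.0
```

Request:
{"name": "play_rows", "arguments": {"rows": [{"dp": [0, 0, 0], "turn": [0, 0, 0], "fingers": 0.62}, {"dp": [0, 0, 0], "turn": [0, 0, 0], "fingers": 0.66}, {"dp": [0, 0, 0], "turn": [0, 0, 0], "fingers": 0.72}, {"dp": [0, 0, 0], "turn": [0, 0, 0], "fingers": 0.9}, {"dp": [0, 0, 0], "turn": [0, 0, 0], "fingers": 0.95}]}}

```text
clock: 22.43
eef_pos: [629.7, 227.6, 136.8]
tcp_rot: [3.141, -0.0, 1.57]
contact_force: [-0.7, -0.0, 5.9]
opening: 0.334
grasp_force: 29.4
```

Request:
{"name": "play_rows", "arguments": {"rows": [{"dp": [0, 0, -0.1], "turn": [0, 0, 0], "fingers": 0.95}, {"dp": [0, 0, -0.3], "turn": [0, 0, 0], "fingers": 0.95}, {"dp": [0, 0, -0.4], "turn": [0, 0, 0], "fingers": 0.95}, {"dp": [0, 0, -0.4], "turn": [0, 0, 0], "fingers": 0.95}, {"dp": [0, 0, -0.1], "turn": [0, 0, 0], "fingers": 0.95}]}}

```text
clock: 22.85
eef_pos: [630.6, 227.8, 191.2]
tcp_rot: [3.138, -0.001, 1.57]
contact_force: [0.0, 0.1, -1.5]
opening: 0.337
grasp_force: 29.9
```

Request:
{"name": "play_rows", "arguments": {"rows": [{"dp": [-0.06, -0.2, 0], "turn": [0, 0, 0], "fingers": 0.95}, {"dp": [-0.13, -0.4, 0], "turn": [0, 0, 0], "fingers": 0.95}, {"dp": [-0.13, -0.4, 0], "turn": [0, 0, 0], "fingers": 0.95}, {"dp": [-0.13, -0.4, 0], "turn": [0, 0, 0], "fingers": 0.95}, {"dp": [-0.13, -0.4, 0], "turn": [0, 0, 0], "fingers": 0.95}]}}

```text
clock: 23.27
eef_pos: [555.2, 203.5, 186.9]
tcp_rot: [-3.139, 0.001, 1.57]
contact_force: [0.5, -0.9, -2.5]
opening: 0.335
grasp_force: 30.0
```

Request:
{"name": "play_rows", "arguments": {"rows": [{"dp": [-0.13, -0.4, 0], "turn": [0, 0, 0], "fingers": 0.95}, {"dp": [-0.13, -0.4, 0], "turn": [0, 0, 0], "fingers": 0.95}, {"dp": [-0.13, -0.4, 0], "turn": [0, 0, 0], "fingers": 0.95}, {"dp": [-0.15, -0.35, 0], "turn": [0, 0, 0], "fingers": 0.95}, {"dp": [-0.1, -0.17, 0], "turn": [0, 0, 0], "fingers": 0.95}]}}

```text
clock: 23.68
eef_pos: [485.4, 177.6, 187.0]
tcp_rot: [-3.139, 0.001, 1.571]
contact_force: [-1.0, -0.4, -2.9]
opening: 0.334
grasp_force: 30.0
```

Request:
{"name": "play_rows", "arguments": {"rows": [{"dp": [0, 0, 0], "turn": [0, 0, 0], "fingers": 0.95}, {"dp": [0, 0, 0], "turn": [0, 0, 0], "fingers": 0.95}, {"dp": [0, 0, 0], "turn": [0, 0, 0], "fingers": 0.95}]}}

```text
clock: 23.93
eef_pos: [489.3, 178.9, 188.2]
tcp_rot: [3.141, -0.0, 1.57]
contact_force: [0.4, -0.3, -2.2]
opening: 0.33
grasp_force: 30.0
```

Request:
{"name": "play_rows", "arguments": {"rows": [{"dp": [0, 0, 0.3], "turn": [0, 0, 0], "fingers": 0.95}, {"dp": [0, 0, 0.4], "turn": [0, 0, 0], "fingers": 0.95}, {"dp": [0, 0, 0.4], "turn": [0, 0, 0], "fingers": 0.95}, {"dp": [0, 0, 0.3], "turn": [0, 0, 0], "fingers": 0.95}, {"dp": [0, 0, 0.15], "turn": [0, 0, 0], "fingers": 0.95}]}}

```text
clock: 24.35
eef_pos: [488.5, 178.7, 124.4]
tcp_rot: [-3.14, 0.001, 1.57]
contact_force: [0.1, -0.1, -1.9]
opening: 0.335
grasp_force: 30.0
```

Request:
{"name": "play_rows", "arguments": {"rows": [{"dp": [0, 0, 0.05], "turn": [0, 0, 0], "fingers": 0.95}, {"dp": [0, 0, 0.04], "turn": [0, 0, 0], "fingers": 0.95}, {"dp": [0, 0, 0.04], "turn": [0, 0, 0], "fingers": 0.95}, {"dp": [0, 0, 0.02], "turn": [0, 0, 0], "fingers": 0.95}, {"dp": [0, 0, 0], "turn": [0, 0, 0], "fingers": 0.95}]}}

```text
clock: 24.77
eef_pos: [488.9, 178.8, 120.5]
tcp_rot: [3.141, -0.0, 1.57]
contact_force: [-0.7, 0.1, -1.8]
opening: 0.333
grasp_force: 30.0
```

Request:
{"name": "play_rows", "arguments": {"rows": [{"dp": [0, 0, 0.03], "turn": [0, 0, 0], "fingers": 0.95}, {"dp": [0, 0, 0.03], "turn": [0, 0, 0], "fingers": 0.95}, {"dp": [0, 0, 0.03], "turn": [0, 0, 0], "fingers": 0.95}, {"dp": [0, 0, 0.03], "turn": [0, 0, 0], "fingers": 0.95}, {"dp": [0, 0, 0], "turn": [0, 0, 0], "fingers": 0.95}]}}

```text
clock: 25.18
eef_pos: [488.4, 178.6, 115.1]
tcp_rot: [-3.141, 0.0, 1.57]
contact_force: [-0.4, 0.0, -2.7]
opening: 0.334
grasp_force: 30.0
```

Request:
{"name": "play_rows", "arguments": {"rows": [{"dp": [0, 0, 0.02], "turn": [0, 0, 0], "fingers": 0.95}, {"dp": [0, 0, 0], "turn": [0, 0, 0], "fingers": 0.95}]}}

```text
clock: 25.35
eef_pos: [488.8, 178.8, 114.9]
tcp_rot: [3.141, -0.0, 1.57]
contact_force: [-0.2, -0.4, 2.7]
opening: 0.331
grasp_force: 30.4
```

Contact. Release, rise, back off to the right for a clear view.

Request:
{"name": "play_rows", "arguments": {"rows": [{"dp": [0, 0, 0], "turn": [0, 0, 0], "fingers": 0.6}, {"dp": [0, 0, 0], "turn": [0, 0, 0], "fingers": 0.4}, {"dp": [0, 0, 0], "turn": [0, 0, 0], "fingers": 0.2}, {"dp": [0, 0, 0], "turn": [0, 0, 0], "fingers": 0}, {"dp": [0, 0, 0], "turn": [0, 0, 0], "fingers": 0}]}}

```text
clock: 25.77
eef_pos: [488.5, 178.6, 114.5]
tcp_rot: [3.142, 0.0, 1.57]
contact_force: [-0.2, 0.4, 0.1]
opening: 0.942
grasp_force: 0.0
```

Request:
{"name": "play_rows", "arguments": {"rows": [{"dp": [0, 0, 0], "turn": [0, 0, 0], "fingers": 0}, {"dp": [0, 0, -0.3], "turn": [0, 0, 0], "fingers": 0}, {"dp": [0, 0, -0.6], "turn": [0, 0, 0], "fingers": 0}, {"dp": [0, 0, -0.6], "turn": [0, 0, 0], "fingers": 0}, {"dp": [0, 0, -0.6], "turn": [0, 0, 0], "fingers": 0}]}}

```text
clock: 26.18
eef_pos: [488.2, 178.5, 199.2]
tcp_rot: [-3.141, 0.0, 1.57]
contact_force: [0.9, 0.2, -0.4]
opening: 0.997
grasp_force: 0.0
```

Request:
{"name": "play_rows", "arguments": {"rows": [{"dp": [0, 0, -0.6], "turn": [0, 0, 0], "fingers": 0}, {"dp": [0.3, 0, -0.3], "turn": [0, 0, 0], "fingers": 0}, {"dp": [0.6, 0, 0], "turn": [0, 0, 0], "fingers": 0}, {"dp": [0.6, 0, 0], "turn": [0, 0, 0], "fingers": 0}, {"dp": [0.6, 0, 0], "turn": [0, 0, 0], "fingers": 0}]}}

```text
clock: 26.6
eef_pos: [488.7, 263.5, 235.0]
tcp_rot: [3.141, -0.0, 1.57]
contact_force: [0.9, 0.3, 0.4]
opening: 0.996
grasp_force: 0.0
```

Request:
{"name": "play_rows", "arguments": {"rows": [{"dp": [0.6, 0, 0], "turn": [0, 0, 0], "fingers": 0}, {"dp": [0.6, 0, 0], "turn": [0, 0, 0], "fingers": 0}, {"dp": [0.4, 0, 0], "turn": [0, 0, 0], "fingers": 0}, {"dp": [0, 0, 0], "turn": [0, 0, 0], "fingers": 0}, {"dp": [0, 0, 0], "turn": [0, 0, 0], "fingers": 0}]}}

```text
clock: 27.02
eef_pos: [488.3, 326.8, 234.1]
tcp_rot: [-3.141, 0.001, 1.572]
contact_force: [0.2, -0.6, -0.7]
opening: 0.999
grasp_force: 0.0
```

Run:
```python
from rig import r
from h import *
f=r.grab_frame("top"); c=cv2.resize(np.ascontiguousarray(f["pixels"][120:260,120:340,::-1]),None,fx=3.5,fy=3.5,interpolation=cv2.INTER_CUBIC)
m=np.array([476.3,42.6]);a=-.092
for y,h in((137,130),(46,90),(-46,94),(-137,70)):
    p=m+y*np.array([-np.sin(a),np.cos(a)]); u=(px(f,[*p,6+h])-[120,120])*3.5; cv2.drawMarker(c,tuple(u.astype(int).tolist()),(0,255,0),0,12,1)
cv2.imwrite("pics/f.png",c)
```

```text
(no output)
```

View pics/f.png

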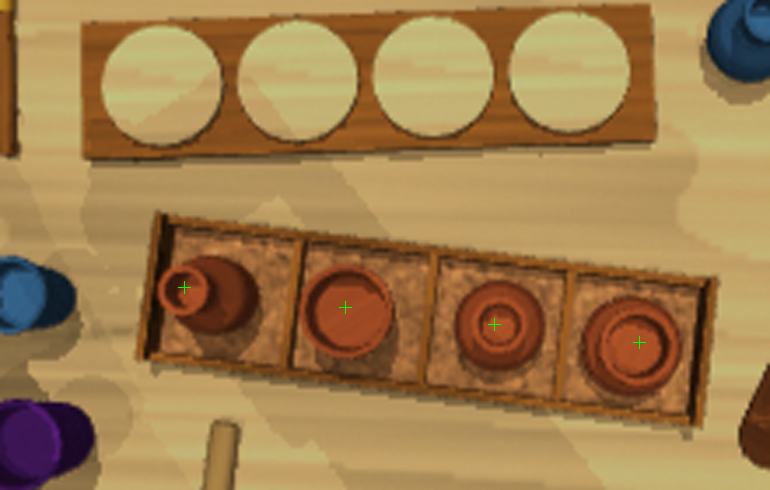

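All four pots stand upright in their bays, with their rims within about 3 mm of the expected centres (crosses at (184,287), (345,307), (494,324) and (639,342) in the crop). Handing in.

```bash
python3 -c "
from rig import r
print(r.sign_off())"
```

```text
the job is handed in; nothing more can be done
None
```

The job is handed in: bottle vase, beaker, bud vase and jar stand upright in the tray, left to right in the same order as on the board, after about 27 s; the sign-off gave no verdict.

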